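# Try the latch of the yellow coin drawer at the mushroom counter

## Robot

A 7-joint arm with a two-finger parallel gripper is mounted at the origin on the work surface. World frame = base frame: x ahead of the robot, y to its left, z up, the work surface at z = 0. Lengths are in mm, angles in rad, forces in N, time in s.
With the tool pointing down it reaches from about 425 to 800 mm from the base axis. Payload 8.3 kg.
Tool frame: the origin (TCP) lies at the very end of the fingers, on their centre line; the grasp point (between the pads) lies behind it (r.grip_point_offset is the z of the grasp point in the tool frame, in mm); z points along the fingers, y is the line along which they close (so a half turn about z gives the same grasp; the last joint's range is limited). The gripper opens to 85 mm and grips with 20 to 120 N. Pads are 22 mm wide; open, the fingers measure 114 mm over their backs; the gripper's body (76 mm by 85 mm) begins 54 mm behind the grasp point. The pads swing forward as they close: fully open they stand 13 mm farther back than shut.
Start: joints at [1.173, 0.383, 0.016, 1.37, -0.006, 1.388, -0.046], TCP at [205.399, -590.266, 231.279] pointing down, gripper open.
Joint ranges: [-2.95, 2.95], [-0.25, 2.06], [-1.52, 1.56], [0.18, 2.33], [-1.44, 4.58], [0.02, 2.06], [-3.01, 3.01]. Speed limits (rad/s): [2.39, 2.39, 3.01, 3.01, 3.14, 3.14, 3.14].

## Interface

Orientations are given as a unit quaternion [w, x, y, z].
In Python, from bench import r, camrig, status gives the robot as it stands (r), with the cameras (camrig) and the readings (status).
- The arm moves only by the shell command python3 inch.py 'ROWS' [OPENING]. ROWS is a JSON list of rows, 1 to 8 of them, each written [[dx, dy, dz], [rx, ry, rz]]: dx, dy, dz in shares of 400 mm (1.0 is 400 mm), then a rotation vector rx, ry, rz in fractions of the full range, 1 being 2 rad; each row is the pose to reach, as a shift and turn from the pose commanded when the command began, along the tool's axes at that moment; what a row does not reach only later rows make up. A row lasts 1/12 s, in which the tool goes at most 41.7 mm and 0.125 rad, less where a joint would pass 70% of its speed; a pose out of reach is approached as far as the arm can. OPENING is the finger opening in mm, set as the command begins (- or left out keeps the last). The fingers move at their own pace and stop on an object; the grip force is fixed at half the most. Time passes only in rows, so rows that do not move let the fingers close. It prints the time, the measured TCP pose, the force, the opening and the grip force at its end. No shift or turn number may pass 1 either way. Input that does not fit is refused with a message, and nothing moves.
- status.read_state(): the state, without advancing time (a new reading comes with each control period).
- camrig.camera(name): name is "scene" or "top" or "wrist"; returns a dict with "img" (420x560x3 uint8, red, green, blue), "vfov" (degrees; the focal length in pixels is half the picture's height over the tangent of half this angle, whatever the lens; pixels are square), "cx", "cy" (the principal point, pixels), "eye" and "rotation" of the camera in the world. Camera axes: x right, y down, z forward; pixel columns grow to the right and rows downward; lengths in mm; the calibration is good to about 2 mm. A picture is of the moment at which its call begins. There is no depth.
- r.finish_job(): hands the job in; it is judged then, once.
The state is a dict: "t": time; "q": joint angles; "joint_velocities": joint speeds; "tau": joint torques, N m; "tcp_pos": TCP position; "ee_rot": TCP orientation; "contact_force": force on the tool from outside, world axes, zero at the start; "ft_torque": the same for the moment, N m; "gripper_width": finger opening in mm; "grasp_force": force on a finger pad.
Only numpy, scipy, OpenCV 4.12 (cv2) and the standard library are available. Lean on these libraries where they do the work, as an engineer would, in place of code of your own. Each camera call takes 0.05 s, during which the arm holds its last target. There are 200 camera calls.

## Task

Before the mushroom counter opens, check that the yellow coin drawer works: press the white release button on its lid so that the tray springs all the way out, then push the tray fully home until it clicks and stays shut. Leave the blue coin drawer shut.

Things in the scene. Friction and masses are not known exactly. Their poses are not given: they have to be found in the camera images.
- yellow_release (a point): Top centre of the round white button, 36 mm across, on the yellow coin drawer's lid, 45 mm behind the housing's front edge and 11 mm above the lid. Goes straight down 7 mm (1.5 to 4 N); the latch lets go about 5 mm down; springs back. The point moves with it. Axes: x from the housing's front to its back, z up. Housing fixed, 200 deep x 140 wide x 70 mm high; a blue twin stands left or right of it.
- yellow_front (a point): Centre of the outer face of the yellow drawer's aluminium tray front, an upright plate 124 wide x 58 high x 12 mm thick (7 to 65 mm above the counter). Moves with the tray. x points into the housing, the way to push it home. Shut, this face stands 15 mm proud of the housing's front edge. No handle.
- yellow_tray (a joint): How far the yellow tray is out, in m: 0 shut and latched, 0.050 sprung fully out, which takes about half a second. Pushing it home takes 2 to 12 N against its spring. The latch snaps as the tray passes 0 (button free, it bobs); push a few mm past 0, at most to the stop at -0.006; let go, it comes back to 0 and stays. Not pushed past 0, it springs out again.
- blue_front (a point): Centre of the outer face of the tray front of the blue coin drawer, same build and axes as the yellow one. Its white release button is 60 mm further along x, its top 45 mm higher. To stay shut.

How it is judged (in metres and radians):
On the way:
1. the yellow drawer's tray has sprung out (at least 45 of its 50 mm) (value of joint yellow_tray above 0.045 m), for 0.2 s.
At the end, for the whole second after the job is handed in: the yellow drawer's tray is home and latched (within 4 mm of shut, staying there by itself), and the blue drawer's tray is still shut (within 8 mm of where it was) (value of joint yellow_tray between -0.004 and 0.004 m and distance of blue_front from where it was at the start of the episode below 0.008 m); the robot touches nothing.
It fails at once if the blue drawer's tray comes open (moves more than 15 mm) (distance of blue_front from where it was at the start of the episode above 0.015 m).
It also fails if it takes over 40 s, if anything falls off the work surface, if the arm or the gripper's body presses on something with over 40 N, if the wrist force passes 120 N, or if a joint passes its speed limit or range.

## Working session

There is one attempt and no reset: what is moved stays moved. The work goes in short steps, Python scripts to look and compute and a shell command to move; the robot and the scene stay as the last step left them, time stands still between calls to the robot, and variables do not carry over. Pictures are saved under pics/ and viewed, at most 10 in all, crops included, and the job is handed in when it is done.

```bash
ls; mkdir -p pics; python3 - <<'E'
from bench import r, camrig, status
import cv2,numpy as np
a=camrig.camera("scene");b=camrig.camera("top")
for n,c in(("scene",a),("top",b)):
    cv2.imwrite(f"pics/{n}0.png",c["img"][:,:,::-1]); print(n,c["vfov"],c["cx"],c["cy"],c["eye"],c["rotation"])
s=status.read_state();print(s["t"],s["tcp_pos"],s["ee_rot"],s["gripper_width"],r.grip_point_offset)
E
```

```text
bench.py
inch.py
pics
scene 48.98850192684495 284.00202043246117 213.63705575683755 [1218.52328449 -300.9051232   544.5562683 ] [-0.38967671  0.73680287  0.49382196 -0.2478174 ]
top 51.536325974024955 282.20723383949655 200.24420058776377 [421.89140811  -1.19460574 808.91821453] [-0.07620278  0.70969649 -0.69660853  0.07252989]
0.1 [ 205.23806373 -589.88302791  230.40551311] [-8.27200652e-04  9.86015773e-01  1.66649876e-01 -1.70583367e-04] 85.57783602411254 -18.700000000000003
```

View pics/scene0.png

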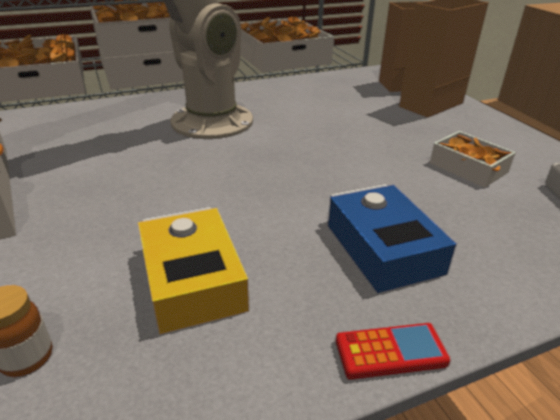

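View pics/top0.png

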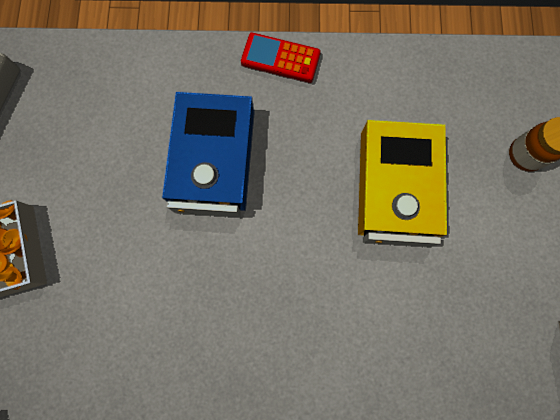

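The scene view shows yellow on the left and blue on the right, both with their fronts towards the robot. In the top view the yellow button is at about (407,205) and its tray plate edge at (405,239). The blue button is at (203,174).

```bash
cat > h.py <<'E'
from bench import r, camrig, status
import cv2,numpy as np
from scipy.spatial.transform import Rotation as R
def q2R(q): return R.from_quat([q[1],q[2],q[3],q[0]])
def rot(c):
    return q2R(c["rotation"]).as_matrix()
def ray(c,u,v,z):
    f=c["img"].shape[0]/2/np.tan(np.radians(c["vfov"]/2))
    d=rot(c)@np.array([(u-c["cx"])/f,(v-c["cy"])/f,1]); e=np.array(c["eye"])
    return e+d*(z-e[2])/d[2]
E
python3 - <<'E'
from h import *
for n in("top","scene"):
    c=camrig.camera(n);im=c["img"];hsv=cv2.cvtColor(im,cv2.COLOR_RGB2HSV)
    m=cv2.inRange(hsv,(20,150,120),(32,255,255))
    k=max(cv2.findContours(m,cv2.RETR_EXTERNAL,cv2.CHAIN_APPROX_NONE)[0],key=cv2.contourArea)
    rc=cv2.minAreaRect(k)
    print(n,"rect",rc)
    if n=="top":
        for p in cv2.boxPoints(rc):print(p,ray(c,*p,70))
    w=cv2.inRange(hsv,(0,0,170),(179,60,255))
    for q in cv2.findContours(w,cv2.RETR_EXTERNAL,cv2.CHAIN_APPROX_NONE)[0]:
        if cv2.contourArea(q)<120: continue
        e=cv2.minAreaRect(q)
        print(np.round(e[0],1),np.round(e[1],1),round(e[2],1),"z81",ray(c,*e[0],81).round(1),"z65",ray(c,*e[0],65).round(1))
E
```

```text
top rect ((406.3334655761719, 176.99517822265625), (82.60298919677734, 112.06887817382812), 1.6602822542190552)
[363.4258  231.80946] [ 527.27399487 -135.68186674   70.        ]
[366.67282 119.78762] [ 731.37660703 -145.63946688   70.        ]
[449.24112 122.18089] [ 729.39922542 -294.37219782   70.        ]
[445.9941  234.20273] [ 525.76486042 -276.38607201   70.        ]
[404.4 237.7] [71.2  5.5] 3.7 z81 [ 517.  -202.1   81. ] z65 [ 519.1 -206.6   65. ]
[201.6 206.1] [69.2  5.6] 3.9 z81 [564.7 141.5  81. ] z65 [567.9 144.6  65. ]
[ 14.5 245.5] [89. 29.] 90.0 z81 [491.7 451.6  81. ] z65 [493.3 461.5  65. ]
[406.8 204.8] [19.1 18.4] 45.0 z81 [ 573.6 -208.5   81. ] z65 [ 576.9 -213.    65. ]
[203. 174.] [18. 18.] 90.0 z81 [621.6 142.4  81. ] z65 [626.  145.5  65. ]
scene rect ((191.92308044433594, 252.6154022216797), (80.4076156616211, 96.8813705444336), 78.69007110595703)
[182. 224.] [10. 20.] 90.0 z81 [ 577.7 -206.8   81. ] z65 [ 555.6 -203.6   65. ]
```

```bash
cat >> h.py <<'E'
def delta(p,yaw):
    s=status.read_state(); R0=q2R(s["ee_rot"])
    T=R.from_euler("z",yaw)*R.from_euler("x",np.pi)
    print("delta",(R0.inv().apply(np.array(p)-s["tcp_pos"])).round(1),(R0.inv()*T).as_rotvec().round(3),"tcp",s["tcp_pos"].round(1),"F",np.round(s["contact_force"],1))
E
python3 -c "
from h import *
delta([574,-208.3,130],-0.04)"
```

```text
delta [ 473.7 -239.2  101. ] [-0.001  0.     0.375] tcp [ 205.3 -590.   230.7] F [-0.1 -1.3 -0. ]
```

Units first: shifts go in shares of 400 mm and turns go in shares of 2 rad. So 250 mm / 400 = 0.625, 224 mm / 400 = 0.56, 0.375 rad / 2 = 0.1875.

```bash
python3 inch.py '[[[0.08, -0.04, 0], [0, 0, 0.05]], [[0.16, -0.08, 0], [0, 0, 0.1]], [[0.24, -0.12, 0], [0, 0, 0.15]], [[0.32, -0.16, 0], [0, 0, 0.1875]], [[0.4, -0.2, 0], [0, 0, 0.1875]], [[0.48, -0.24, 0], [0, 0, 0.1875]], [[0.56, -0.28, 0], [0, 0, 0.1875]], [[0.625, -0.315, 0], [0, 0, 0.1875]]]' 0; python3 -c "
from h import *
delta([574,-208.3,130],-0.04)"
```

```text
t: 0.87
tcp_pos: [402.1, -386.6, 231.3]
ee_rot: [-0.0, 1.0, -0.019, 0.0]
contact_force: [1.1, -0.1, 0.1]
gripper_width: -0.1
grasp_force: 0.0
delta [ 165.  -184.6  101.5] [-0.001 -0.     0.002] tcp [ 402.1 -386.6  231.3] F [ 1.1 -0.1  0.1]
```

In the tool's units: -184.6 mm / 400 = -0.4615, 165 mm / 400 = 0.4125.

```bash
python3 inch.py '[[[0.06, -0.065, 0.025], [0, 0, 0]], [[0.12, -0.1325, 0.0625], [0, 0, 0]], [[0.1775, -0.1975, 0.1], [0, 0, 0]], [[0.235, -0.2625, 0.1375], [0, 0, 0]], [[0.295, -0.33, 0.175], [0, 0, 0]], [[0.3525, -0.395, 0.2125], [0, 0, 0]], [[0.4125, -0.4615, 0.2538], [0, 0, 0]], [[0.4125, -0.4615, 0.2538], [0, 0, 0]]]' ; python3 - <<'E'
from h import *
delta([574,-208.3,95],-0.04)
cv2.imwrite("pics/s1.png",camrig.camera("scene")["img"][120:340,100:400,::-1].repeat(2,0).repeat(2,1))
E
```

```text
t: 1.53
tcp_pos: [575.3, -201.6, 125.8]
ee_rot: [-0.003, 1.0, -0.015, -0.001]
contact_force: [-0.9, 0.9, -0.5]
gripper_width: 0.2
grasp_force: 0.0
delta [-1.   6.9 30.8] [-0.006  0.003  0.01 ] tcp [ 575.3 -201.6  125.8] F [-0.9  0.9 -0.5]
```

View pics/s1.png

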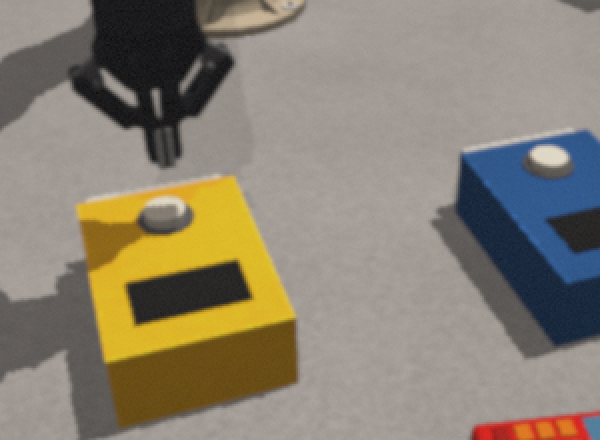

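The closed fingers hang directly above the yellow button, which is at about (165,212) in the crop. I'll descend now.

In the tool's units: 44 mm / 400 = 0.11, 40 mm / 400 = 0.1.

```bash
python3 inch.py '[[[0, 0, 0.0375], [0, 0, 0]], [[0, 0, 0.075], [0, 0, 0]], [[0, 0, 0.1], [0, 0, 0]], [[0, 0, 0.11], [0, 0, 0]], [[0, 0, 0.11], [0, 0, 0]], [[0, 0, 0.11], [0, 0, 0]]]' ; python3 -c "
from h import *
delta([574,-208.3,75],-0.04)"
```

```text
t: 2.08
tcp_pos: [572.4, -211.7, 86.3]
ee_rot: [0.0, 1.0, -0.02, 0.0]
contact_force: [1.0, -0.2, 0.2]
gripper_width: 0.2
grasp_force: 0.0
delta [ 1.5 -3.5 11.3] [ 0.    -0.    -0.001] tcp [ 572.4 -211.7   86.3] F [ 1.  -0.2  0.2]
```

In the tool's units: 11 mm / 400 = 0.0275, 10 mm / 400 = 0.025.

```bash
python3 inch.py '[[[0, 0, 0.0075], [0, 0, 0]], [[0, 0, 0.015], [0, 0, 0]], [[0, 0, 0.02], [0, 0, 0]], [[0, 0, 0.025], [0, 0, 0]], [[0, 0, 0.0275], [0, 0, 0]], [[0, 0, 0.0275], [0, 0, 0]], [[0, 0, 0.0275], [0, 0, 0]]]' ; python3 - <<'E'
from h import *
cv2.imwrite("pics/t2.png",camrig.camera("top")["img"][80:340,260:560,::-1].repeat(2,0).repeat(2,1))
E
```

```text
t: 2.67
tcp_pos: [572.8, -211.5, 75.2]
ee_rot: [0.0, 1.0, -0.02, 0.001]
contact_force: [2.5, -0.1, 3.7]
gripper_width: -0.1
grasp_force: 1.5
```

View pics/t2.png

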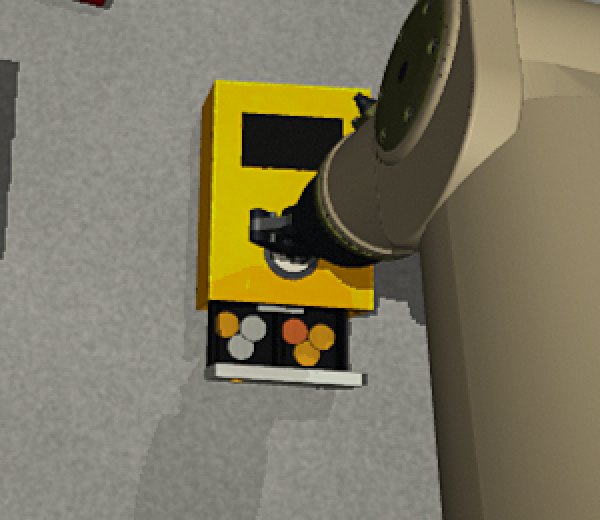

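The tray is open. The plate runs along crop row 372, columns 215–365. I'll lift off and back up towards the robot, then measure the plate.

In the tool's units: -145 mm / 400 = -0.3625, -135 mm / 400 = -0.3375.

```bash
python3 inch.py '[[[0, 0, -0.05], [0, 0, 0]], [[0, 0, -0.1125], [0, 0, 0]], [[-0.0625, 0, -0.1375], [0, 0, 0]], [[-0.1375, 0, -0.1375], [0, 0, 0]], [[-0.2125, 0, -0.1375], [0, 0, 0]], [[-0.2875, 0, -0.1375], [0, 0, 0]], [[-0.3375, 0, -0.1375], [0, 0, 0]], [[-0.3625, 0, -0.1375], [0, 0, 0]]]'; python3 inch.py '[[[0, 0, 0], [0, 0, 0]], [[0, 0, 0], [0, 0, 0]]]'; python3 - <<'E'
from h import *
for n in("top","scene"):
    c=camrig.camera(n);im=c["img"];cv2.imwrite(f"pics/{n}3.png",im[:,:,::-1])
    w=cv2.inRange(cv2.cvtColor(im,cv2.COLOR_RGB2HSV),(0,0,170),(179,60,255))
    if n=="top":
      for q in cv2.findContours(w,cv2.RETR_EXTERNAL,cv2.CHAIN_APPROX_NONE)[0]:
        if cv2.contourArea(q)>120:
            e=cv2.minAreaRect(q);print(e);[print(ray(c,*p,65).round(1)) for p in cv2.boxPoints(e)]
delta([425,-203,30],-0.04)
E
```

```text
t: 3.38
tcp_pos: [424.3, -205.3, 129.3]
ee_rot: [-0.0, 1.0, -0.021, -0.001]
contact_force: [0.8, 0.9, -0.0]
gripper_width: 0.2
grasp_force: 0.0
t: 3.55
tcp_pos: [427.8, -205.4, 130.0]
ee_rot: [0.0, 1.0, -0.02, 0.0]
contact_force: [0.0, 0.5, -0.8]
gripper_width: -0.1
grasp_force: 0.0
((399.3650817871094, 266.52435302734375), (63.19305419921875, 5.920191287994385), 3.8140745162963867)
[ 467.5 -142.5   65. ]
[ 477.4 -143.4   65. ]
[ 472.4 -249.9   65. ]
[ 462.5 -248.7   65. ]
((201.51992797851562, 206.2013397216797), (69.44583129882812, 5.654115676879883), 3.814074993133545)
[565.8 205.5  65. ]
[575.8 205.6  65. ]
[569.8  84.   65. ]
[559.8  84.3  65. ]
((14.5, 245.5), (89.0, 29.0), 90.0)
[570.6 498.5  65. ]
[571.5 447.6  65. ]
[419.2 426.1  65. ]
[418.3 474.8  65. ]
((407.0, 205.0), (18.0, 20.0), 90.0)
[ 592.2 -196.6   65. ]
[ 592.9 -231.6   65. ]
[ 560.8 -230.1   65. ]
[ 560.2 -195.4   65. ]
((203.0, 174.0), (18.0, 18.0), 90.0)
[642.3 162.5  65. ]
[642.9 130.4  65. ]
[609.8 128.7  65. ]
[609.3 160.5  65. ]
delta [-3.9 -2.  99.9] [-0.    -0.001  0.001] tcp [ 428.7 -205.2  129.9] F [0.2 0.4 0.4]
```

View pics/top3.png

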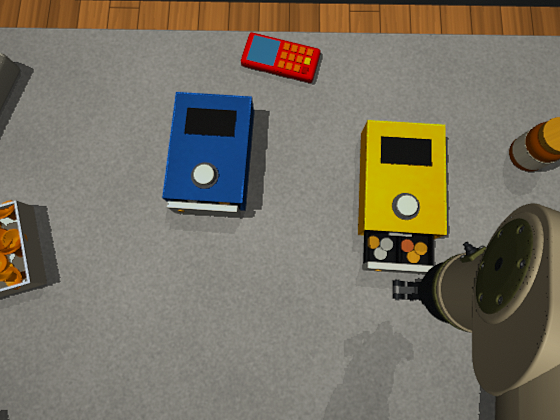

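The tray is fully out, with its face at x≈465 and y≈-204. The fingers are in front of it with clearance, so I'll lower them and push along tool x.

In the tool's units: 98 mm / 400 = 0.245, 92 mm / 400 = 0.23.

```bash
python3 inch.py '[[[0, 0, 0.0625], [0, 0, 0]], [[0, 0, 0.125], [0, 0, 0]], [[0, 0, 0.1875], [0, 0, 0]], [[0, 0, 0.23], [0, 0, 0]], [[0, 0, 0.245], [0, 0, 0]], [[0, 0, 0.245], [0, 0, 0]], [[0, 0, 0.245], [0, 0, 0]]]'; python3 inch.py '[[[0.025, 0, 0], [0, 0, 0]], [[0.05, 0, 0], [0, 0, 0]], [[0.075, 0, 0], [0, 0, 0]], [[0.0925, 0, 0], [0, 0, 0]], [[0.11, 0, 0], [0, 0, 0]], [[0.125, 0, 0], [0, 0, 0]], [[0.1375, 0, 0], [0, 0, 0]], [[0.1375, 0, 0], [0, 0, 0]]]'; python3 inch.py '[[[0, 0, 0], [0, 0, 0]], [[0, 0, 0], [0, 0, 0]]]'
```

```text
t: 4.23
tcp_pos: [428.4, -205.3, 32.1]
ee_rot: [-0.0, 1.0, -0.02, 0.0]
contact_force: [-0.5, 0.1, 0.9]
gripper_width: -0.1
grasp_force: 0.0
t: 4.9
tcp_pos: [483.1, -207.9, 31.7]
ee_rot: [0.0, 1.0, -0.02, -0.0]
contact_force: [-4.2, -0.6, 2.8]
gripper_width: 0.0
grasp_force: 1.9
t: 5.07
tcp_pos: [482.2, -207.8, 31.7]
ee_rot: [-0.0, 1.0, -0.02, -0.0]
contact_force: [-4.0, -1.2, 1.1]
gripper_width: 0.1
grasp_force: 1.9
```

In the tool's units: 20 mm / 400 = 0.05, 18 mm / 400 = 0.045.

```bash
python3 inch.py '[[[0.0125, 0, 0], [0, 0, 0]], [[0.025, 0, 0], [0, 0, 0]], [[0.0375, 0, 0], [0, 0, 0]], [[0.045, 0, 0], [0, 0, 0]], [[0.05, 0, 0], [0, 0, 0]], [[0.05, 0, 0], [0, 0, 0]]]'; for i in 1; do python3 inch.py '[[[0.005, 0, 0], [0, 0, 0]], [[0.005, 0, 0], [0, 0, 0]], [[0.005, 0, 0], [0, 0, 0]]]'; done;  python3 - <<'E'
from h import *
c=camrig.camera("top");cv2.imwrite("pics/t4.png",c["img"][120:320,300:500,::-1].repeat(3,0).repeat(3,1))
E
```

```text
t: 5.57
tcp_pos: [502.2, -208.7, 31.6]
ee_rot: [0.0, 1.0, -0.02, -0.0]
contact_force: [-3.0, -1.2, 0.0]
gripper_width: -0.1
grasp_force: 1.5
t: 5.82
tcp_pos: [503.7, -208.8, 31.6]
ee_rot: [-0.0, 1.0, -0.02, -0.001]
contact_force: [-4.8, -1.3, 1.0]
gripper_width: -0.1
grasp_force: 2.6
```

View pics/t4.png

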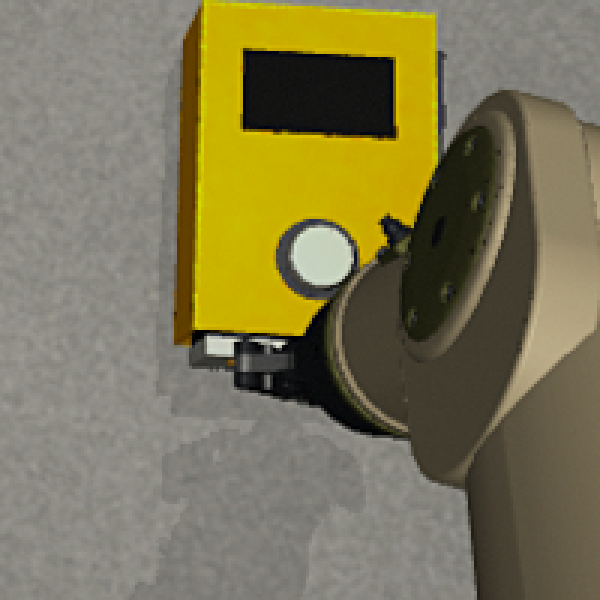

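The plate is nearly flush, so I'll push in 2 mm steps until the stop shows in the force.

```bash
f(){ grep -E "tcp_pos|contact"; }; python3 inch.py '[[[0.005, 0, 0], [0, 0, 0]], [[0.005, 0, 0], [0, 0, 0]], [[0.005, 0, 0], [0, 0, 0]]]'|f; python3 inch.py '[[[0.005, 0, 0], [0, 0, 0]], [[0.005, 0, 0], [0, 0, 0]], [[0.005, 0, 0], [0, 0, 0]]]'|f; python3 inch.py '[[[0.0025, 0, 0], [0, 0, 0]], [[0.0025, 0, 0], [0, 0, 0]], [[0.0025, 0, 0], [0, 0, 0]]]'|f
```

```text
tcp_pos: [505.7, -208.8, 31.6]
contact_force: [-4.9, -1.6, 1.4]
tcp_pos: [507.6, -208.9, 31.6]
contact_force: [-5.7, -2.1, 2.1]
tcp_pos: [508.5, -209.0, 31.6]
contact_force: [-5.3, -1.5, 1.9]
```

In the tool's units: 2 mm / 400 = 0.005.

```bash
f(){ grep -E "tcp_pos|contact"; }; python3 inch.py '[[[0.005, 0, 0], [0, 0, 0]], [[0.005, 0, 0], [0, 0, 0]], [[0.005, 0, 0], [0, 0, 0]]]'|f; python3 inch.py '[[[0.005, 0, 0], [0, 0, 0]], [[0.005, 0, 0], [0, 0, 0]], [[0.005, 0, 0], [0, 0, 0]]]'|f; python3 - <<'E'
from h import *
c=camrig.camera("top");cv2.imwrite("pics/t5.png",c["img"][120:320,300:500,::-1].repeat(3,0).repeat(3,1))
E
```

```text
tcp_pos: [508.7, -209.0, 31.5]
contact_force: [-13.8, -0.4, 9.2]
tcp_pos: [508.7, -209.0, 31.2]
contact_force: [-22.4, 1.1, 14.7]
```

The force jumped while the position held, so the tray is at the stop and past the latch. I'll back off gently and check.

In the tool's units: -80 mm / 400 = -0.2, -75 mm / 400 = -0.1875.

```bash
python3 inch.py '[[[-0.01, 0, 0], [0, 0, 0]], [[-0.02, 0, 0], [0, 0, 0]], [[-0.035, 0, 0], [0, 0, 0]], [[-0.0625, 0, 0], [0, 0, 0]], [[-0.1125, 0, 0], [0, 0, 0]], [[-0.1625, 0, 0], [0, 0, 0]], [[-0.1875, 0, 0], [0, 0, 0]], [[-0.2, 0, 0], [0, 0, 0]]]'; python3 inch.py '[[[0, 0, -0.0625], [0, 0, 0]], [[0, 0, -0.125], [0, 0, 0]], [[0, 0, -0.1875], [0, 0, 0]], [[0, 0, -0.225], [0, 0, 0]], [[0, 0, -0.2375], [0, 0, 0]], [[0, 0, -0.2375], [0, 0, 0]], [[0, 0, -0.2375], [0, 0, 0]]]'; python3 - <<'E'
from h import *
c=camrig.camera("top");im=c["img"]
w=cv2.inRange(cv2.cvtColor(im,cv2.COLOR_RGB2HSV),(0,0,170),(179,60,255))
for q in cv2.findContours(w,cv2.RETR_EXTERNAL,cv2.CHAIN_APPROX_NONE)[0]:
    if cv2.contourArea(q)>120:
        e=cv2.minAreaRect(q);print(np.round(e[0],1),np.round(e[1],1),ray(c,*e[0],65).round(1))
cv2.imwrite("pics/t6.png",im[:,:,::-1])
E
```

```text
t: 7.83
tcp_pos: [432.8, -205.5, 32.1]
ee_rot: [0.0, 1.0, -0.02, 0.0]
contact_force: [0.6, 0.1, 0.3]
gripper_width: 0.0
grasp_force: 0.0
t: 8.42
tcp_pos: [433.7, -205.4, 126.3]
ee_rot: [-0.0, 1.0, -0.02, 0.0]
contact_force: [0.1, -0.0, -0.8]
gripper_width: 0.1
grasp_force: 0.0
[404.4 237.7] [71.2  5.6] [ 519.1 -206.6   65. ]
[201.6 206.2] [69.2  5.6] [567.8 144.7  65. ]
[ 14.5 245.5] [89. 29.] [493.3 461.5  65. ]
[407. 205.] [18. 20.] [ 576.5 -213.4   65. ]
[203. 174.] [18. 18.] [626.  145.5  65. ]
```

View pics/t6.png

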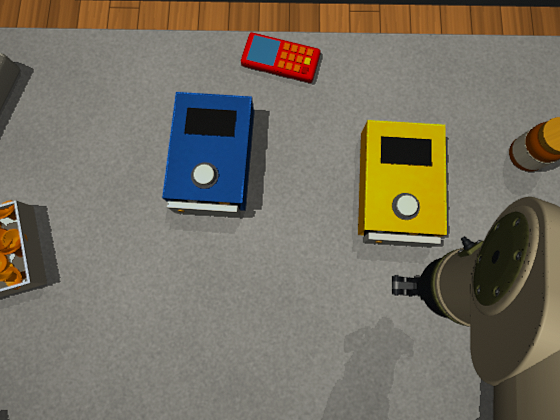

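The yellow plate is back at its starting pixel position (404.4, 237.7), blue has not moved, and the arm is clear.

```bash
python3 -c "
from bench import r, camrig, status
print(r.finish_job())"
```

```text
the job is handed in; nothing more can be done
None
```

The yellow drawer sprung fully out when I pressed its button and is now pushed home and latched, the blue drawer stayed shut, and the job is handed in at about 8.5 s; no verdict was returned.

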